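Put the lids on the finished baskets

ROBOT

A 7-joint arm with a two-finger parallel gripper is mounted at the origin on the work surface. World frame = base frame: x ahead of the robot, y to its left, z up, the work surface at z = 0. Lengths are in m, angles in rad, forces in N, time in s.
With the tool pointing down it reaches from about 0.35 to 0.9 m from the base axis. Payload 7.2 kg.
Tool frame: the origin (TCP) lies on the centre line of the jaws, within the pads' length; the fingertips stand 11 mm ahead of it and the grasp point (between the pads) lies 8 mm behind it; z points along the fingers, y is the line along which they close (so a half turn about z gives the same grasp; the last joint's range is limited). The gripper opens to 88 mm and grips with 3 to 60 N. Pads are 20 mm wide; open, the fingers measure 115 mm over their backs; the gripper's body (75 mm by 178 mm) begins 61 mm behind the grasp point.
Start: joints at [-1.319, 0.411, -0.013, 1.596, 0.006, 1.134, -0.082], TCP at [0.196, 0.593, 0.234] pointing down, gripper open.
Joint ranges: [-2.95, 2.95], [-0.29, 1.99], [-1.47, 1.44], [0.14, 2.54], [-1.03, 4.17], [0.13, 1.85], [-2.86, 2.86]. Speed limits (rad/s): [2.39, 2.39, 3.01, 3.01, 3.14, 3.14, 3.14].

INTERFACE

Orientations are given as a unit quaternion [w, x, y, z].
In Python, from plant import robot gives the robot as it stands.
- The arm moves only by the tool drive_tool, never from a script. Its argument "deltas" is one flat list of numbers, 5 for each row, row after row: the shift along the tool's x, y, z in cm, then the turn about the tool's z in degrees, then the finger opening in cm, from 0 to 8.78. A call has 1 to 12 rows; each row shifts and turns the commanded pose from where the row before left it, along the tool's axes as they then stand; what a row does not reach is not made up. A row lasts 1/12 s, in which the tool goes at most 41.7 mm and 7.16 degrees, less where a joint would pass 70% of its speed; a pose out of reach is approached as far as the arm can. A call with a gripper value outside its range is refused whole. The fingers move at their own pace and stop on an object; "force" is the grip in N (left out, the last holds). Time passes only in rows, so rows that do not move let the fingers close. It gives the time, the measured TCP pose, the force, the opening and the grip force at its end, in the units of the state.
- robot.get_obs(): the state, without advancing time (a new reading comes with each control period).
- robot.capture(name): name is "scene" or "top"; returns the picture (400x640x3 uint8, red, green, blue); there is no depth.
- robot.camera_params(name): a dict with "fx", "fy", "cx", "cy" (pixels), "R" (3x3) and "t" (3): a world point X has camera coordinates R X + t. Camera axes: x right, y down, z forward; pixel columns grow to the right and rows downward; lengths in m; the calibration is good to about 2 mm. A picture is of the moment at which its call begins. camera_params takes no time and is no camera call.
- robot.sign_off(): hands the job in; it is judged then, once.
Trained networks look in the newest picture that a camera, given by its name, has taken for a name from the list of things; names that differ only in an ending like _2 or _b are one class to them, and where a whole thing is asked for, a point or a joint stands for the part that bears it (a point fixed in the world has none). Each returns a list of dicts, best first, with "conf" (0 to 1); they miss things now and then, are a little off and sometimes report something else, mostly with a low value. They report only what shows in the picture. A call takes as long as a camera call.
- robot.masks_of(camera, query): "pixels" (400x640 bool, what is visible of it) and "bbox" ([centre column, centre row, width, height] in pixels, round what is visible of it).
The state is a dict: "t": time; "q": joint angles; "dq": joint speeds; "effort": joint torques, N m; "tool_pos": TCP position; "eef_rot": TCP orientation; "wrist_force": force on the tool from outside, world axes, zero at the start; "moment": the same for the moment, N m; "opening": finger opening in m; "grasp_force": force on a finger pad.
Only numpy, scipy, OpenCV 4.12 (cv2) and the standard library are available. Lean on these libraries where they do the work, as an engineer would, in place of code of your own. Each camera call takes 0.05 s, during which the arm holds its last target. There are 200 camera calls.

TASK

Four small willow baskets are finished: a large round, a small round, an oval and a square one, and their lids lie about the bench among them. Put each lid on the basket of its own shape and size, seated flat with its plug down in the mouth and turned square with the basket, and leave the baskets standing where they are.

Things in the scene. Friction and masses are not known exactly. Their poses are not given: they have to be found in the camera images.
- lid_round_large: The large round lid: brown woven willow, pale wooden round knob. Origin: centre of underside, z up. Heights above it: 0-8 mm plug (diameter 76 mm), 8-16 mm overhanging rim plate (diameter 112 mm), 16-28 mm stem 16 mm thick, 28-44 mm knob head 28 mm across, to grip from above. Starts on its plug; about 100 g. When seated its origin is 44 mm above the basket's.
- lid_round_small: The small round lid: brown woven willow, pale wooden round knob. Origin: centre of underside, z up. Heights above it: 0-8 mm plug (diameter 44 mm), 8-16 mm overhanging rim plate (diameter 80 mm), 16-28 mm stem 16 mm thick, 28-44 mm knob head 28 mm across, to grip from above. Starts on its plug; about 60 g. When seated its origin is 44 mm above the basket's.
- lid_oval: The oval lid: brown woven willow, pale wooden handle bar. Origin: centre of underside, z up. Heights above it: 0-8 mm plug (84 x 44 mm), 8-16 mm overhanging rim plate (120 x 80 mm, long along x), 30-44 mm bar 64 mm long (x) by 14 mm wide (y), on posts at x = +-24 mm, gripped across its width at the middle. Starts on its plug; about 90 g. When seated its origin is 44 mm above the basket's.
- lid_square: The square lid: brown woven willow, pale wooden handle bar. Origin: centre of underside, z up. Heights above it: 0-8 mm plug (56 x 56 mm), 8-16 mm overhanging rim plate (92 x 92 mm, sides along x and y), 30-44 mm bar 64 mm long (x) by 14 mm wide (y), on posts at x = +-24 mm, gripped across its width at the middle. Starts on its plug; about 90 g. When seated its origin is 44 mm above the basket's.
- basket_round_large: The large round basket, loose and open, brown woven willow, 52 mm high, walls 8 mm, mouth diameter 92 mm, outside diameter 108 mm, inner floor 6 mm up, about 300 g. Origin: centre of its underside, z up. The plug of its lid has 8 mm play all round in the mouth.
- basket_round_small: The small round basket, loose and open, brown woven willow, 52 mm high, walls 8 mm, mouth diameter 60 mm, outside diameter 76 mm, inner floor 6 mm up, about 220 g. Origin: centre of its underside, z up. The plug of its lid has 8 mm play all round in the mouth.
- basket_oval: The oval basket, loose and open, brown woven willow, 52 mm high, walls 8 mm, mouth 100 x 60 mm with round ends, long along x, outside 116 x 76 mm, inner floor 6 mm up, about 280 g. Origin: centre of its underside, z up. The lid's bar lies along the basket's long side when it fits, either way round. The plug of its lid has 8 mm play all round in the mouth.
- basket_square: The square basket, loose and open, brown woven willow, 52 mm high, walls 8 mm, mouth 72 x 72 mm, sides along x and y, outside 88 x 88 mm, inner floor 6 mm up, about 280 g. Origin: centre of its underside, z up. Its lid fits in any of the four quarter turns. The plug of its lid has 8 mm play all round in the mouth.

How it is judged:
By the outcome, as a careful person would: the job done as asked, in the order asked, and still so for the second after the job is handed in, with the robot touching nothing.
It also fails if it takes over 120 s, if anything falls off the work surface, if the arm or the gripper's body presses on something with over 40 N, if the wrist force passes 120 N, or if a joint passes its speed limit or range.

## Working session

There is one attempt and no reset: what is moved stays moved. The work goes in short steps, Python scripts to look and compute and a tool call to move; the robot and the scene stay as the last step left them, time stands still between calls to the robot, and variables do not carry over. Pictures are saved under pics/ and viewed, at most 14 in all, crops included, and the job is handed in when it is done.

Besides the shell and the picture viewer there is one more tool, called after "Emit:" by a JSON object that holds its "api" and its "payload", one argument or row to a line. drive_tool: Moves the arm, as the interface text tells. Its arguments: {"type":"object","properties":{"deltas":{"type":"array","items":{"type":"number"}},"force":{"type":"number"}},"required":["deltas"]}

```bash
mkdir -p pics; ls
python3 - <<'E'
from plant import robot
import cv2
for n in ("scene","top"):
    im=robot.capture(n); cv2.imwrite(f"pics/{n}0.png",im[:,:,::-1])
    p=robot.camera_params(n); print(n,p)
    for s in ("round_large","round_small","oval","square"):
        for k in ("lid_","basket_"):
            r=robot.masks_of(n,k+s)
            print(n,k+s,[(round(d["conf"],2),[round(float(v)) for v in d["bbox"]],int(d["pixels"].sum())) for d in r[:3]])
o=robot.get_obs();print(o)
E
```

```text
pics
scene {'fx': 400.4386537368315, 'fy': 400.4386537368315, 'cx': 324.41537308365497, 'cy': 195.8637367025214, 'R': array([[-0.76814569,  0.64018165, -0.01093887],
       [ 0.52096299,  0.61498218, -0.59194128],
       [-0.37222274, -0.46039589, -0.80590685]]), 't': array([ 0.39109135, -0.24120679,  1.19843333])}
scene lid_round_large []
scene basket_round_large [(0.75, [319, 160, 39, 40], 1388)]
scene lid_round_small [(0.93, [369, 208, 33, 28], 654)]
scene basket_round_small [(0.59, [438, 342, 42, 43], 1583)]
scene lid_oval [(0.78, [249, 199, 47, 32], 1050)]
scene basket_oval [(0.83, [325, 273, 47, 51], 1866)]
scene lid_square [(0.9, [230, 122, 39, 23], 722)]
scene basket_square [(0.91, [300, 116, 41, 39], 1064)]
top {'fx': 452.8866129316943, 'fy': 452.8866129316943, 'cx': 330.4693973624547, 'cy': 207.06036236299528, 'R': array([[ 9.68219808e-03, -9.99952665e-01, -9.60862192e-04],
       [-9.96469111e-01, -9.56831567e-03, -8.34131718e-02],
       [ 8.34000296e-02,  1.76509235e-03, -9.96514586e-01]]), 't': array([-0.00602421,  0.53667757,  1.34392021])}
top lid_round_large [(0.64, 
[... 485 characters left out ...]
[-1.3192203 ,  0.41106635, -0.01273237,  1.59618247,  0.00563381,
        1.13431977, -0.08221286]), 'dq': array([ 3.00764883e-04, -8.65051646e-04, -2.85243691e-04,  5.64687514e-05,
        3.24693815e-04, -1.32209012e-03,  1.60357320e-04]), 'effort': array([ 3.42733701e-04, -5.87719417e+01,  6.40653223e-01, -2.91376144e+01,
       -5.38808713e-02,  1.03434816e-02, -3.28803971e-06]), 'tool_pos': array([0.19647577, 0.59332216, 0.2336815 ]), 'eef_rot': array([1.13848045e-05, 1.59187730e-01, 9.87248330e-01, 2.91013360e-05]), 'wrist_force': array([ 0.06104933, -0.24346944, -0.36458884]), 'moment': array([ 0.01129473, -0.00568819, -0.02792991]), 'grasp_force': 0.0, 'opening': 0.08799177600179933}
```

Run:
```python
import cv2
a=cv2.imread("pics/top0.png")[120:320,150:510]
cv2.imwrite("pics/topc.png",cv2.resize(a,(792,440),interpolation=cv2.INTER_CUBIC))
a=cv2.imread("pics/scene0.png")[60:390,180:500]
cv2.imwrite("pics/scenec.png",cv2.resize(a,(576,594),interpolation=cv2.INTER_CUBIC))
```

```text
(no output)
```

View pics/topc.png

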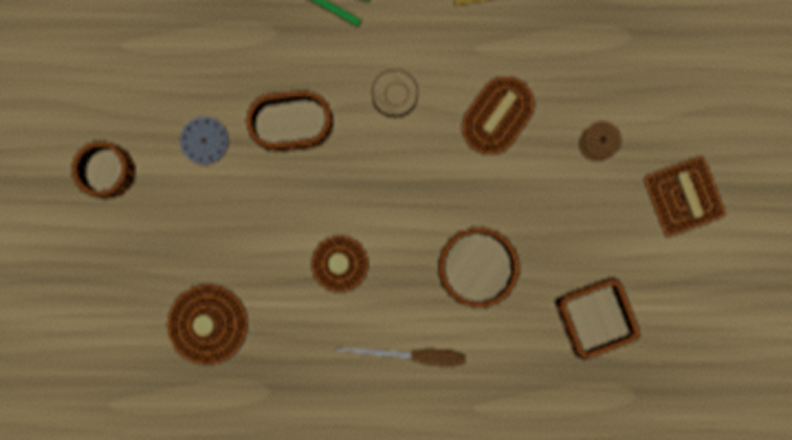

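View pics/scenec.png

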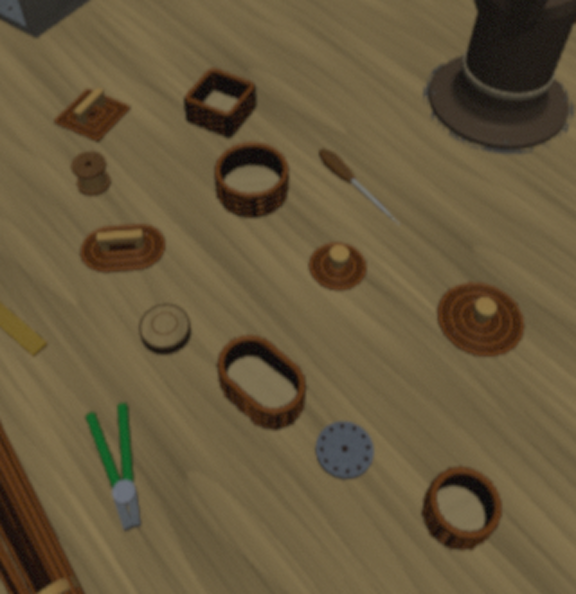

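The top crop shows all four baskets and lids. In full-image pixels the lids are large (245,267), small (305,240), oval (376,172) and square (461,209). The baskets are large (368,241), small (197,197), oval (282,175) and square (422,265). The scene view confirms each one. Next I fit outlines in both views, leaving height free.

```bash
cat > h.py <<'E'
import numpy as np, cv2
from scipy.optimize import least_squares
from plant import robot
TH=np.linspace(0,2*np.pi,90,endpoint=False); D=np.c_[np.cos(TH),np.sin(TH)]
def outline(kind,a,b):
    if kind=="sq": return np.array([[s*a/2,t*a/2] for s in(-1,1) for t in(-1,1)])
    return np.r_[D*b/2+[(a-b)/2,0], D*b/2-[(a-b)/2,0]]          # circle or stadium
S={"round_large":("ov",.112,.112,.108,.108),"round_small":("ov",.080,.080,.076,.076),"oval":("ov",.120,.080,.116,.076),"square":("sq",.092,.092,.088,.088)}
def model(name):
    k,s=name.split("_",1); kd,a,b,c,d=S[s]
    o,z=(outline(kd,a,b),(.008,.016)) if k=="lid" else (outline(kd,c,d),(0,.052))
    return np.vstack([np.c_[o,np.full(len(o),h)] for h in z])
def project(cam,X):
    p=robot.camera_params(cam); c=X@p["R"].T+p["t"]
    return c[:,:2]/c[:,2:]*[p["fx"],p["fy"]]+[p["cx"],p["cy"]]
def seg(im,seed,r=32):
    f=im.astype(float); m=((f[:,:,1]/(f[:,:,0]+1)<.7)|(f.max(2)<45)).astype(np.uint8)
    w=np.zeros_like(m); cv2.circle(w,tuple(map(int,seed)),r,1,-1); m=cv2.morphologyEx(m*w,cv2.MORPH_CLOSE,np.ones((3,3)))
    n,l,st,_=cv2.connectedComponentsWithStats(m)
    k=1+np.argmax(st[1:,4]); return np.argwhere(l==k)[:,::-1].astype(float)
def pose(name,seeds,ims,x0):
    """fit x,y,z,yaw (and an edge bias per view) by the hulls' support functions"""
    M=model(name); obs={c:(seg(ims[c],s)@D.T).max(0) for c,s in seeds.items()}
    def res(v):
        c,s=np.cos(v[3]),np.sin(v[3]); X=M@np.array([[c,-s,0],[s,c,0],[0,0,1]]).T+v[:3]
        return np.r_[np.concatenate([(project(n,X)@D.T).max(0)+v[4+i]-o for i,(n,o) in enumerate(obs.items())])]
    best=None
    for y in ([0.] if "round" in name else np.radians([0,45,90,135] if "oval" in name else [0,22,45,67])):
        v0=np.r_[x0,y,np.zeros(len(obs))]
        r=least_squares(res,v0,loss="soft_l1",x_scale=np.r_[.01,.01,.01,.1,np.ones(len(obs))])
        if best is None or r.cost<best.cost: best=r
    return best.x,np.sqrt(np.mean(best.fun**2))
def onplane(cam,uv,z):
    p=robot.camera_params(cam); d=p["R"].T@np.array([(uv[0]-p["cx"])/p["fx"],(uv[1]-p["cy"])/p["fy"],1]); o=-p["R"].T@p["t"]
    return o+d*(z-o[2])/d[2]
def go(x,y,z,yaw=None,half=True):
    """print tool-frame shift (cm) and turn (deg) to a target; yaw = world direction (deg) of the closing line"""
    o=robot.get_obs(); w,a,b,c=o["eef_rot"]; R=cv2.Rodrigues(2*np.arctan2(np.linalg.norm([a,b,c]),w)*np.array([a,b,c])/np.linalg.norm([a,b,c]))[0]
    cur=np.degrees(np.arctan2(R[1,1],R[0,1])); t=0
    if yaw is not None:
        t=-((yaw-cur+90)%180-90)
        if not half: t=-((yaw-cur+180)%360-180)
    T=R@cv2.Rodrigues(np.array([0,0,np.radians(t)]))[0]
    print("cur",o["tool_pos"].round(4),"yaw %.1f"%cur,"| turn first %.1f then shift cm"%t,((np.array([x,y,z])-o["tool_pos"])@T*100).round(2),"(no-turn shift",((np.array([x,y,z])-o["tool_pos"])@R*100).round(2),") q7 %.2f t %.1f"%(o["q"][6],o["t"]))
SEED={"lid_round_large":((208,324),(480,318)),"lid_round_small":((340,264),(338,265)),"lid_oval":((498,115),(122,248)),"lid_square":((685,196),(92,113)),
"basket_round_large":((479,267),(252,180)),"basket_round_small":((103,169),(461,507)),"basket_oval":((290,121),(262,382)),"basket_square":((598,318),(220,102))}
def seeds(n): t,s=SEED[n]; return {"top":(t[0]/2.2+150,t[1]/2.2+120),"scene":(s[0]/1.8+180,s[1]/1.8+60)}
E
python3 - <<'E'
from h import *
ims={c:robot.capture(c) for c in("top","scene")}
for n in SEED:
    s=seeds(n); v,e=pose(n,s,ims,onplane("top",s["top"],.03)*[1,1,0])
    print(n,(v[:3]*1000).round(1),"yaw %.1f"%np.degrees(v[3]),"bias",v[4:].round(2),"rms px %.2f"%e)
for c in ims:
    for n in SEED: 
        p=seg(ims[c],seeds(n)[c]).astype(int); ims[c]=ims[c].copy(); cv2.polylines(ims[c],[cv2.convexHull(p)],True,(0,255,255),1)
a=cv2.resize(ims["top"][120:320,150:510],(540,300)); b=cv2.resize(ims["scene"][60:390,180:500],(291,300))
cv2.imwrite("pics/seg.png",np.hstack([a,b])[:,:800,::-1])
E
```

```text
lid_round_large [3.535e+02 2.586e+02 3.000e-01] yaw -6.3 bias [-0.81 -1.32] rms px 0.35
lid_round_small [4.378e+02 7.870e+01 2.000e-01] yaw -21.5 bias [-0.81 -1.48] rms px 0.31
lid_oval [ 6.460e+02 -1.386e+02 -4.000e-01] yaw -34.9 bias [-0.86 -1.45] rms px 0.23
lid_square [ 5.359e+02 -3.958e+02  3.000e-01] yaw 20.2 bias [-1.74 -2.23] rms px 0.46
basket_round_large [ 434.7 -110.     0.6] yaw -3.4 bias [-0.61 -1.44] rms px 0.24
basket_round_small [ 5.630e+02  4.039e+02 -4.000e-01] yaw 6.1 bias [-0.99 -1.32] rms px 0.35
basket_oval [632.7 149.3  -0.7] yaw 98.1 bias [-0.78 -1.33] rms px 0.28
basket_square [ 368.1 -271.7   -0.7] yaw 21.1 bias [-1.98 -2.25] rms px 0.49
```

View pics/seg.png

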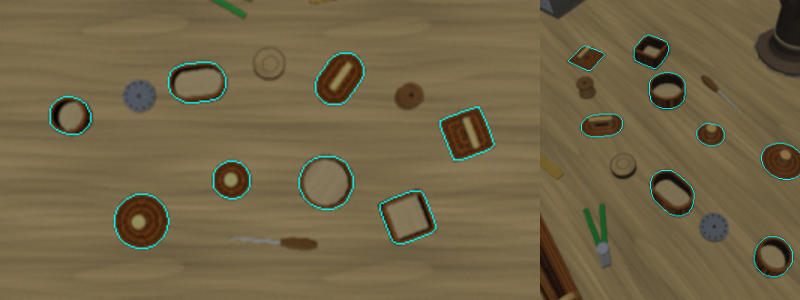

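The outlines match in both views. The free heights come out within 1 mm of the bench, and every yaw is clear. I start with the large round lid.

```bash
python3 -c "
from h import *
go(.3535,.2586,.09)"
```

```text
cur [0.1965 0.5933 0.2337] yaw 71.7 | turn first 0.0 then shift cm [-25.43 -26.84  14.37] (no-turn shift [-25.43 -26.84  14.37] ) q7 -0.08 t 1.0
```

Emit:
{"api": "drive_tool", "payload": {
  "deltas": [-2.12, -2.24, 1.0, 0, 6, -2.12, -2.24, 1.0, 0, 6, -2.12, -2.24, 1.0, 0, 6, -2.12, -2.24, 1.0, 0, 6, -2.12, -2.24, 1.0, 0, 6, -2.12, -2.24, 1.0, 0, 6, -2.12, -2.24, 1.0, 0, 6, -2.12, -2.24, 1.0, 0, 6, -2.12, -2.24, 1.0, 0, 6, -2.12, -2.24, 1.0, 0, 6, -2.12, -2.24, 1.0, 0, 6, -2.12, -2.24, 1.0, 0, 6],
  "force": 15
}}

```text
t: 2.0
tool_pos: [0.354, 0.257, 0.1135]
eef_rot: [0.0, 0.159, 0.987, 0.0]
wrist_force: [-0.2, -0.3, 0.7]
opening: 0.06
grasp_force: 0.0
```

```bash
python3 -c "
from h import *
go(.3535,.2586,.031)"
```

```text
cur [0.354  0.257  0.1135] yaw 71.7 | turn first 0.0 then shift cm [0.11 0.13 8.25] (no-turn shift [0.11 0.13 8.25] ) q7 0.55 t 2.0
```

Emit:
{"api": "drive_tool", "payload": {
  "deltas": [0, 0, 2, 0, 6, 0, 0, 2, 0, 6, 0, 0, 2, 0, 6, 0, 0, 1.3, 0, 6, 0, 0, 0.97, 0, 6, 0, 0, 0, 0, 6, 0, 0, 0, 0, 2, 0, 0, 0, 0, 2, 0, 0, 0, 0, 2, 0, 0, 0, 0, 2, 0, 0, 0, 0, 2, 0, 0, 0, 0, 2],
  "force": 15
}}

```text
t: 3.0
tool_pos: [0.3537, 0.2584, 0.0315]
eef_rot: [0.0, 0.159, 0.987, 0.0]
wrist_force: [-1.0, -0.5, 4.2]
opening: 0.0277
grasp_force: 15.0
```

```bash
python3 -c "
from h import *
go(.4347,-.110,.16); print(robot.get_obs()['opening'])"
```

```text
cur [0.3537 0.2584 0.0315] yaw 71.7 | turn first 0.0 then shift cm [-19.27 -32.42 -12.88] (no-turn shift [-19.27 -32.42 -12.88] ) q7 0.58 t 3.0
0.027733703521219486
```

Emit:
{"api": "drive_tool", "payload": {
  "deltas": [0, 0, -2, 0, 2, 0, 0, -3.5, 0, 2, 0, 0, -3.75, 0, 2, 0, 0, -3.75, 0, 2, -1.6, -2.7, 0, 0, 2, -1.6, -2.7, 0, 0, 2, -1.6, -2.7, 0, 0, 2, -1.6, -2.7, 0, 0, 2, -1.6, -2.7, 0, 0, 2, -1.6, -2.7, 0, 0, 2, -1.6, -2.7, 0, 0, 2, -1.6, -2.7, 0, 0, 2],
  "force": 20
}}

```text
t: 4.0
tool_pos: [0.4069, 0.0114, 0.1611]
eef_rot: [0.0, 0.159, 0.987, 0.0]
wrist_force: [1.0, 0.5, -1.4]
opening: 0.0276
grasp_force: 20.0
```

Emit:
{"api": "drive_tool", "payload": {
  "deltas": [-1.6, -2.7, 0, 0, 2, -1.6, -2.7, 0, 0, 2, -1.6, -2.7, 0, 0, 2, -1.0, -1.65, 0, 0, 2, -0.67, -1.07, 0, 0, 2, 0, 0, 1, 0, 2, 0, 0, 2, 0, 2, 0, 0, 2, 0, 2, 0, 0, 0, 0, 2, 0, 0, 0, 0, 2]
}}

```text
t: 4.83
tool_pos: [0.4333, -0.1093, 0.11]
eef_rot: [-0.002, 0.159, 0.987, -0.0]
wrist_force: [0.3, -0.1, -1.3]
opening: 0.0279
grasp_force: 20.0
```

Run:
```python
from h import *
go(.4347,-.110,.0765)
ims={c:robot.capture(c) for c in("top","scene")}
cv2.imwrite("pics/a1.png",cv2.resize(np.hstack([ims["top"][180:300,280:480],ims["scene"][80:200,230:430]]),(800,240))[:,:,::-1])
```

```text
cur [ 0.4333 -0.1093  0.11  ] yaw 71.7 | turn first 0.0 then shift cm [-0.17 -0.02  3.35] (no-turn shift [-0.17 -0.02  3.35] ) q7 1.57 t 4.8
```

View pics/a1.png

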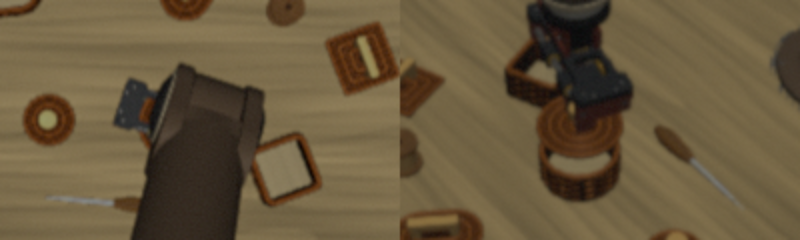

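In the scene half, the lid hangs level and centred over its basket: lid at (580,125), mouth at about (580,150). I lower it and release.

Emit:
{"api": "drive_tool", "payload": {
  "deltas": [-0.1, 0, 1, 0, 2, 0, 0, 1, 0, 2, 0, 0, 0.8, 0, 2, 0, 0, 0.5, 0, 2, 0, 0, 0.1, 0, 2, 0, 0, 0, 0, 2, 0, 0, 0, 0, 5.5, 0, 0, 0, 0, 5.5, 0, 0, 0, 0, 5.5, 0, 0, -1, 0, 5.5, 0, 0, -2, 0, 5.5, 0, 0, -3, 0, 5.5]
}}

```text
t: 5.93
tool_pos: [0.4341, -0.1105, 0.1369]
eef_rot: [-0.002, 0.159, 0.987, -0.0]
wrist_force: [1.3, 0.1, 0.4]
opening: 0.0547
grasp_force: 0.0
```

```bash
python3 -c "
from h import *
go(.4378,.0787,.10)"
```

```text
cur [ 0.4341 -0.1105  0.1369] yaw 71.7 | turn first 0.0 then shift cm [ 5.58 18.08  3.68] (no-turn shift [ 5.58 18.08  3.68] ) q7 1.54 t 5.9
```

Emit:
{"api": "drive_tool", "payload": {
  "deltas": [0.93, 3.01, 0, 0, 5.5, 0.93, 3.01, 0, 0, 5.5, 0.93, 3.01, 0, 0, 5.5, 0.93, 3.01, 0, 0, 5.5, 0.93, 3.01, 0, 0, 5.5, 0.93, 3.03, 0.4, 0, 5.5, 0, 0, 1, 0, 5.5, 0, 0, 1.2, 0, 5.5, 0, 0, 1, 0, 5.5, 0, 0, 0, 0, 5.5]
}}

```text
t: 6.77
tool_pos: [0.4386, 0.0788, 0.1004]
eef_rot: [-0.001, 0.159, 0.987, -0.0]
wrist_force: [-0.0, -1.2, -1.0]
opening: 0.0551
grasp_force: 0.0
```

```bash
python3 -c "
from h import *
go(.4378,.0787,.031)"
```

```text
cur [0.4386 0.0788 0.1004] yaw 71.7 | turn first 0.0 then shift cm [ 0.06 -0.02  6.94] (no-turn shift [ 0.06 -0.02  6.94] ) q7 1.11 t 6.8
```

Emit:
{"api": "drive_tool", "payload": {
  "deltas": [0.05, 0, 2, 0, 5.5, 0, 0, 2, 0, 5.5, 0, 0, 1.8, 0, 5.5, 0, 0, 0.8, 0, 5.5, 0, 0, 0.34, 0, 5.5, 0, 0, 0, 0, 5.5, 0, 0, 0, 0, 2, 0, 0, 0, 0, 2, 0, 0, 0, 0, 2, 0, 0, 0, 0, 2, 0, 0, 0, 0, 2]
}}

```text
t: 7.68
tool_pos: [0.4392, 0.079, 0.032]
eef_rot: [0.0, 0.159, 0.987, 0.0]
wrist_force: [-1.0, -0.6, 3.6]
opening: 0.0273
grasp_force: 20.0
```

Emit:
{"api": "drive_tool", "payload": {
  "deltas": [0, 0, -2, 0, 2, 0, 0, -3.5, 0, 2, 0, 0, -3.75, 0, 2, 0, 0, -3.75, 0, 2, 0, 0, 0, 0, 2]
}}

```text
t: 8.1
tool_pos: [0.4421, 0.0794, 0.1676]
eef_rot: [0.004, 0.16, 0.987, 0.002]
wrist_force: [1.4, 1.1, -1.3]
opening: 0.0273
grasp_force: 20.0
```

```bash
python3 -c "
from h import *
go(.563,.4039,.12)"
```

```text
cur [0.4421 0.0794 0.1676] yaw 71.6 | turn first 0.0 then shift cm [-1.21 34.58  4.98] (no-turn shift [-1.21 34.58  4.98] ) q7 1.06 t 8.1
```

Emit:
{"api": "drive_tool", "payload": {
  "deltas": [-0.13, 2.5, 0, 0, 2, -0.13, 3.6, 0, 0, 2, -0.13, 3.6, 0, 0, 2, -0.13, 3.6, 0, 0, 2, -0.13, 3.6, 0, 0, 2, -0.13, 3.6, 0, 0, 2, -0.13, 3.6, 0, 0, 2, -0.13, 3.6, 0, 0, 2, -0.13, 3.6, 0, 0, 2, -0.13, 2.3, 1, 0, 2, 0, 1.1, 2, 0, 2, 0, 0, 1.5, 0, 2]
}}

```text
t: 9.1
tool_pos: [0.5595, 0.4077, 0.1145]
eef_rot: [-0.0, 0.157, 0.988, 0.0]
wrist_force: [-0.7, -0.6, -1.2]
opening: 0.0272
grasp_force: 20.0
```

Emit:
{"api": "drive_tool", "payload": {
  "deltas": [0, 0, 0, 0, 2, 0, 0, 0, 0, 2]
}}

```text
t: 9.27
tool_pos: [0.5596, 0.4033, 0.1153]
eef_rot: [-0.001, 0.159, 0.987, -0.001]
wrist_force: [0.7, -0.1, -0.3]
opening: 0.0273
grasp_force: 20.0
```

Run:
```python
from h import *
go(.563,.4039,.0765)
ims={c:robot.capture(c) for c in("top","scene")}
s=ims["scene"]; i=300
for n in ["basket_round_small"]:
    sd=seeds(n); v,e=pose(n,{"top":sd["top"]},ims,[.563,.404,0]); print(v,e)
cv2.imwrite("pics/a2.png",cv2.resize(np.hstack([ims["top"][140:260,140:340],ims["scene"][260:380,350:550]]),(800,240))[:,:,::-1])
```

```text
cur [0.5596 0.4033 0.1153] yaw 71.7 | turn first 0.0 then shift cm [-0.31  0.18  3.88] (no-turn shift [-0.31  0.18  3.88] ) q7 0.69 t 9.3
[ 0.58772001  0.48473261 -0.11527996 -0.65916717 -0.35633775] 1.7798252424569974
```

View pics/a2.png

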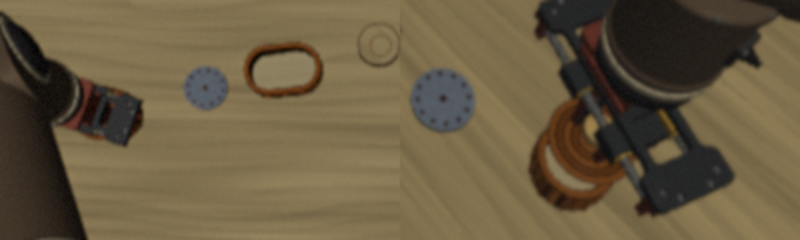

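In the scene half, the small lid at about (590,140) hangs over its basket, with the mouth showing at (575,165). I apply the 3 mm correction, lower and release.

Emit:
{"api": "drive_tool", "payload": {
  "deltas": [-0.3, 0.18, 0.5, 0, 2, 0, 0, 1, 0, 2, 0, 0, 1, 0, 2, 0, 0, 0.8, 0, 2, 0, 0, 0.45, 0, 2, 0, 0, 0.1, 0, 2, 0, 0, 0, 0, 2, 0, 0, 0, 0, 5.5, 0, 0, 0, 0, 5.5, 0, 0, 0, 0, 5.5, 0, 0, -1, 0, 5.5, 0, 0, -2, 0, 5.5]
}}

```text
t: 10.37
tool_pos: [0.5624, 0.4041, 0.1067]
eef_rot: [-0.001, 0.159, 0.987, -0.002]
wrist_force: [-0.2, 0.0, 0.4]
opening: 0.0543
grasp_force: 0.0
```

Emit:
{"api": "drive_tool", "payload": {
  "deltas": [0, 0, -3, 0, 5.5, 0, 0, -2, 0, 5.5, 0, 0, 0, 0, 5.5]
}}

```text
t: 10.62
tool_pos: [0.5662, 0.4064, 0.1645]
eef_rot: [0.003, 0.159, 0.987, 0.003]
wrist_force: [0.8, 0.3, 0.3]
opening: 0.0551
grasp_force: 0.0
```

```bash
python3 -c "
from h import *
go(.646,-.1386,.12,-34.9+90)
go(.646,-.1386,.12)"
```

```text
cur [0.5662 0.4064 0.1645] yaw 71.7 | turn first 16.6 then shift cm [-37.72 -40.16   4.2 ] (no-turn shift [-24.71 -49.25   4.2 ] ) q7 0.69 t 10.6
cur [0.5662 0.4064 0.1645] yaw 71.7 | turn first 0.0 then shift cm [-24.71 -49.25   4.2 ] (no-turn shift [-24.71 -49.25   4.2 ] ) q7 0.69 t 10.6
```

Emit:
{"api": "drive_tool", "payload": {
  "deltas": [0, 0, 0, 5.5, 5, 0, 0, 0, 5.5, 5, 0, 0, 0, 5.6, 5, -2.5, -2.66, 0, 0, 5, -2.5, -2.66, 0, 0, 5, -2.5, -2.66, 0, 0, 5, -2.5, -2.66, 0, 0, 5, -2.5, -2.66, 0, 0, 5, -2.5, -2.66, 0, 0, 5, -2.5, -2.66, 0, 0, 5, -2.5, -2.66, 0, 0, 5, -2.5, -2.66, 0, 0, 5]
}}

```text
t: 11.62
tool_pos: [0.6111, 0.0781, 0.1585]
eef_rot: [0.0, 0.3, 0.954, 0.0]
wrist_force: [1.7, 0.8, -0.3]
opening: 0.0501
grasp_force: 0.0
```

Emit:
{"api": "drive_tool", "payload": {
  "deltas": [-2.5, -2.66, 0, 0, 5, -2.5, -2.66, 0, 0, 5, -2.5, -2.66, 0, 0, 5, -2.5, -2.66, 0, 0, 5, -2.5, -2.66, 0, 0, 5, -1.8, -1.9, 1, 0, 5, -0.8, -0.8, 2, 0, 5, 0, 0, 1.2, 0, 5, 0, 0, 0, 0, 5, 0, 0, 0, 0, 5]
}}

```text
t: 12.45
tool_pos: [0.6429, -0.1358, 0.1153]
eef_rot: [-0.001, 0.299, 0.954, 0.0]
wrist_force: [0.0, 0.4, -0.5]
opening: 0.0496
grasp_force: 0.0
```

```bash
python3 -c "
from h import *
go(.646,-.1386,.031,-34.9+90)"
```

```text
cur [ 0.6429 -0.1358  0.1153] yaw 55.2 | turn first 0.1 then shift cm [-0.44 -0.05  8.43] (no-turn shift [-0.44 -0.05  8.43] ) q7 1.31 t 12.4
```

Emit:
{"api": "drive_tool", "payload": {
  "deltas": [-0.44, -0.05, 2, 0, 5, 0, 0, 2.5, 0, 5, 0, 0, 2, 0, 5, 0, 0, 1.2, 0, 5, 0, 0, 0.7, 0, 5, 0, 0, 0, 0, 5, 0, 0, 0, 0, 1, 0, 0, 0, 0, 1, 0, 0, 0, 0, 1, 0, 0, 0, 0, 1, 0, 0, 0, 0, 1, 0, 0, 0, 0, 1],
  "force": 30
}}

```text
t: 13.45
tool_pos: [0.6469, -0.1408, 0.0325]
eef_rot: [0.0, 0.3, 0.954, 0.0]
wrist_force: [-0.6, -1.0, 3.0]
opening: 0.0135
grasp_force: 30.5
```

Emit:
{"api": "drive_tool", "payload": {
  "deltas": [0, 0, -2, 0, 1, 0, 0, -3.5, 0, 1, 0, 0, -3.75, 0, 1, 0, 0, -3.0, 0, 1, 0, 0, -0.75, 0, 1, 0, 0, 0, 6.7, 1, 0, 0, 0, 6.7, 1, 0, 0, 0, 6.7, 1, 0, 0, 0, 6.7, 1, 0, 0, 0, 6.7, 1, 0, 0, 0, 6.7, 1, 0, 0, 0, 6.8, 1]
}}

```text
t: 14.45
tool_pos: [0.6462, -0.1406, 0.1613]
eef_rot: [-0.0, 0.658, 0.753, -0.0]
wrist_force: [0.6, -0.2, -1.1]
opening: 0.0137
grasp_force: 30.0
```

```bash
python3 -c "
from h import *
go(.6327,.1493,.12,8.1)"
```

```text
cur [ 0.6462 -0.1406  0.1613] yaw 7.7 | turn first -0.4 then shift cm [28.89  2.75  4.14] (no-turn shift [28.91  2.57  4.14] ) q7 0.58 t 14.4
```

Emit:
{"api": "drive_tool", "payload": {
  "deltas": [2, 0.19, 0, -0.4, 1, 3.3, 0.3, 0, 0, 1, 3.5, 0.33, 0, 0, 1, 3.5, 0.33, 0, 0, 1, 3.5, 0.33, 0, 0, 1, 3.5, 0.33, 0, 0, 1, 3.5, 0.33, 0, 0, 1, 3, 0.3, 0, 0, 1, 2, 0.2, 1, 0, 1, 0.9, 0.1, 1.5, 0, 1, 0, 0, 1.5, 0, 1, 0, 0, 0, 0, 1]
}}

```text
t: 15.45
tool_pos: [0.6292, 0.1483, 0.1184]
eef_rot: [-0.002, 0.652, 0.758, -0.002]
wrist_force: [-1.1, 0.3, -1.0]
opening: 0.0139
grasp_force: 30.0
```

Emit:
{"api": "drive_tool", "payload": {
  "deltas": [0, 0, 0, 0, 1, 0, 0, 0, 0, 1]
}}

```text
t: 15.62
tool_pos: [0.6319, 0.1462, 0.1225]
eef_rot: [0.0, 0.653, 0.757, -0.0]
wrist_force: [-0.2, 0.2, -0.4]
opening: 0.0137
grasp_force: 30.0
```

Run:
```python
from h import *
go(.6327,.1493,.0765,8.1)
ims={c:robot.capture(c) for c in("top","scene")}
cv2.imwrite("pics/a3.png",cv2.resize(np.hstack([ims["top"][120:240,190:390],ims["scene"][200:320,230:430]]),(800,240))[:,:,::-1])
```

```text
cur [0.6319 0.1462 0.1225] yaw 8.4 | turn first 0.3 then shift cm [0.29 0.12 4.6 ] (no-turn shift [0.29 0.12 4.6 ] ) q7 0.17 t 15.6
```

View pics/a3.png

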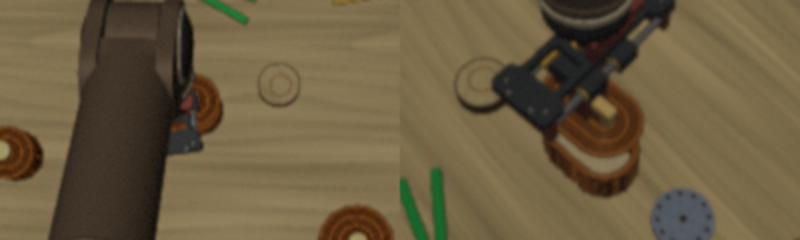

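In the scene half, the oval lid at (600,120) hangs over the oval basket with its long side aligned to it. I lower it and release.

Emit:
{"api": "drive_tool", "payload": {
  "deltas": [0.1, 0.1, 1, 0.2, 1, 0, 0, 1.2, 0, 1, 0, 0, 1, 0, 1, 0, 0, 0.8, 0, 1, 0, 0, 0.5, 0, 1, 0, 0, 0.1, 0, 1, 0, 0, 0, 0, 1, 0, 0, 0, 0, 4.5, 0, 0, 0, 0, 4.5, 0, 0, 0, 0, 4.5, 0, 0, -1, 0, 4.5, 0, 0, -2, 0, 4.5]
}}

```text
t: 16.72
tool_pos: [0.6309, 0.1481, 0.1045]
eef_rot: [-0.001, 0.654, 0.756, -0.002]
wrist_force: [0.1, 0.8, 0.2]
opening: 0.0427
grasp_force: 0.0
```

Emit:
{"api": "drive_tool", "payload": {
  "deltas": [0, 0, -3, 0, 4.5, 0, 0, -2, 0, 4.5, 0, 0, 0, 0, 4.5, 0, 0, 0, 0, 4.5]
}}

```text
t: 17.05
tool_pos: [0.6333, 0.1485, 0.1578]
eef_rot: [0.001, 0.654, 0.756, 0.001]
wrist_force: [-1.0, 0.1, -0.1]
opening: 0.0452
grasp_force: 0.0
```

```bash
python3 -c "
from h import *
go(.5359,-.3958,.12,20.2+90)"
```

```text
cur [0.6333 0.1485 0.1578] yaw 8.3 | turn first 78.1 then shift cm [-27.94  47.72   3.69] (no-turn shift [-52.46 -17.49   3.69] ) q7 0.14 t 17.1
```

Emit:
{"api": "drive_tool", "payload": {
  "deltas": [0, 0, 0, 6.5, 5, 0, 0, 0, 6.5, 5, 0, 0, 0, 6.5, 5, 0, 0, 0, 6.5, 5, 0, 0, 0, 6.5, 5, 0, 0, 0, 6.5, 5, 0, 0, 0, 6.5, 5, 0, 0, 0, 6.5, 5, 0, 0, 0, 6.5, 5, 0, 0, 0, 6.5, 5, 0, 0, 0, 6.5, 5, 0, 0, 0, 6.5, 5]
}}

```text
t: 18.05
tool_pos: [0.6317, 0.1483, 0.1548]
eef_rot: [0.0, 0.985, 0.173, -0.001]
wrist_force: [-0.3, -0.3, 0.2]
opening: 0.0499
grasp_force: 0.0
```

Emit:
{"api": "drive_tool", "payload": {
  "deltas": [-1.7, 2.9, 0, 0, 5, -1.7, 2.9, 0, 0, 5, -1.7, 2.9, 0, 0, 5, -1.7, 2.9, 0, 0, 5, -1.7, 2.9, 0, 0, 5, -1.7, 2.9, 0, 0, 5, -1.7, 2.9, 0, 0, 5, -1.7, 2.9, 0, 0, 5, -1.7, 2.9, 0, 0, 5, -1.7, 2.9, 0, 0, 5, -1.7, 2.9, 0, 0, 5, -1.7, 2.9, 0, 0, 5]
}}

```text
t: 19.05
tool_pos: [0.5606, -0.2499, 0.155]
eef_rot: [-0.0, 0.984, 0.176, -0.001]
wrist_force: [0.9, -0.3, -0.2]
opening: 0.0501
grasp_force: 0.0
```

Emit:
{"api": "drive_tool", "payload": {
  "deltas": [-1.7, 2.9, 0, 0, 5, -1.7, 2.9, 0, 0, 5, -1.7, 2.9, 0, 0, 5, -1.7, 2.9, 0, 0, 5, -0.7, 1.2, 2, 0, 5, -0.2, 0.4, 1.7, 0, 5, 0, 0, 0, 0, 5, 0, 0, 0, 0, 5]
}}

```text
t: 19.72
tool_pos: [0.5348, -0.3972, 0.1169]
eef_rot: [-0.002, 0.984, 0.176, -0.001]
wrist_force: [-1.6, -0.5, 1.1]
opening: 0.0502
grasp_force: 0.0
```

```bash
python3 -c "
from h import *
go(.5359,-.3958,.031,20.2+90)"
```

```text
cur [ 0.5348 -0.3972  0.1169] yaw -69.7 | turn first 0.1 then shift cm [ 0.17 -0.06  8.59] (no-turn shift [ 0.17 -0.06  8.59] ) q7 -0.15 t 19.7
```

Emit:
{"api": "drive_tool", "payload": {
  "deltas": [0.15, 0, 2, 0, 5, 0, 0, 2.5, 0, 5, 0, 0, 2.1, 0, 5, 0, 0, 1.3, 0, 5, 0, 0, 0.65, 0, 5, 0, 0, 0, 0, 5, 0, 0, 0, 0, 1, 0, 0, 0, 0, 1, 0, 0, 0, 0, 1, 0, 0, 0, 0, 1, 0, 0, 0, 0, 1, 0, 0, 0, 0, 1]
}}

```text
t: 20.72
tool_pos: [0.5367, -0.3988, 0.0339]
eef_rot: [0.0, 0.984, 0.176, 0.0]
wrist_force: [0.3, -2.3, 4.2]
opening: 0.0136
grasp_force: 30.5
```

Emit:
{"api": "drive_tool", "payload": {
  "deltas": [0, 0, -2, 0, 1, 0, 0, -3.5, 0, 1, 0, 0, -3.75, 0, 1, 0, 0, -3.0, 0, 1, 0, 0, -0.75, 0, 1, 0, 0, 0, 0, 1, 0, 0, 0, 0, 1]
}}

```text
t: 21.3
tool_pos: [0.5366, -0.3983, 0.1629]
eef_rot: [-0.0, 0.984, 0.176, 0.0]
wrist_force: [0.5, -0.4, -2.3]
opening: 0.0137
grasp_force: 30.0
```

```bash
python3 -c "
from h import *
go(.3681,-.2717,.12,21.1+90)"
```

```text
cur [ 0.5366 -0.3983  0.1629] yaw -69.7 | turn first -0.8 then shift cm [-11.16 -17.87   4.3 ] (no-turn shift [-11.41 -17.71   4.3 ] ) q7 -0.18 t 21.3
```

Emit:
{"api": "drive_tool", "payload": {
  "deltas": [-1.2, -1.8, 0, -0.8, 1, -1.9, -3.1, 0, 0, 1, -2.0, -3.2, 0, 0, 1, -2.0, -3.2, 0, 0, 1, -1.9, -3.0, 0, 0, 1, -1.4, -2.3, 0.5, 0, 1, -0.76, -1.27, 1.5, 0, 1, 0, 0, 1.5, 0, 1, 0, 0, 0, 0, 1, 0, 0, 0, 0, 1, 0, 0, 0, 0, 1]
}}

```text
t: 22.22
tool_pos: [0.3684, -0.2724, 0.1284]
eef_rot: [0.0, 0.983, 0.183, -0.001]
wrist_force: [-0.5, 0.0, -0.1]
opening: 0.0137
grasp_force: 30.0
```

Run:
```python
from h import *
go(.3681,-.2717,.0785,21.1+90)
ims={c:robot.capture(c) for c in("top","scene")}
cv2.imwrite("pics/a4.png",cv2.resize(np.hstack([ims["top"][200:320,320:520],ims["scene"][60:180,220:420]]),(800,240))[:,:,::-1])
```

```text
cur [ 0.3684 -0.2724  0.1284] yaw -68.9 | turn first -0.0 then shift cm [ 0.   -0.08  4.99] (no-turn shift [ 0.   -0.08  4.99] ) q7 -0.18 t 22.2
```

View pics/a4.png

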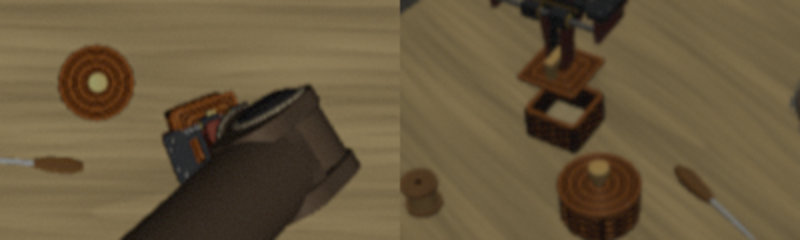

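The square lid (560,70 in the scene half) sits above its basket with the edges parallel, and the large round lid is seated flat at (600,185). I lower the square lid and release.

Emit:
{"api": "drive_tool", "payload": {
  "deltas": [0, -0.08, 1.2, 0, 1, 0, 0, 1.4, 0, 1, 0, 0, 1, 0, 1, 0, 0, 0.8, 0, 1, 0, 0, 0.5, 0, 1, 0, 0, 0.1, 0, 1, 0, 0, 0, 0, 1, 0, 0, 0, 0, 4.5, 0, 0, 0, 0, 4.5, 0, 0, 0, 0, 4.5, 0, 0, -1, 0, 4.5, 0, 0, -2, 0, 4.5]
}}

```text
t: 23.32
tool_pos: [0.3671, -0.2707, 0.1083]
eef_rot: [-0.001, 0.983, 0.183, -0.001]
wrist_force: [0.0, 0.1, -0.9]
opening: 0.0429
grasp_force: 0.0
```

Emit:
{"api": "drive_tool", "payload": {
  "deltas": [0, 0, -3, 0, 4.5, 0, 0, -3.5, 0, 4.5, 0, 0, -3.5, 0, 4.5, 0, 0, -2, 0, 4.5, 0, 0, 0, 7, 4.5, 0, 0, 0, 0, 4.5]
}}

```text
t: 23.82
tool_pos: [0.3688, -0.2714, 0.2301]
eef_rot: [-0.0, 0.993, 0.12, 0.002]
wrist_force: [-1.1, 0.8, -0.3]
opening: 0.0446
grasp_force: 0.0
```

```bash
python3 -c "
from h import *
go(.40,-.58,.24)"
```

```text
cur [ 0.3688 -0.2714  0.2301] yaw -76.2 | turn first 0.0 then shift cm [-4.33 30.71 -0.99] (no-turn shift [-4.33 30.71 -0.99] ) q7 -0.49 t 23.8
```

Moving the arm aside to inspect everything.

Emit:
{"api": "drive_tool", "payload": {
  "deltas": [-0.4, 3, 0, 0, 4.5, -0.4, 3, 0, 0, 4.5, -0.4, 3, 0, 0, 4.5, -0.4, 3, 0, 0, 4.5, -0.4, 3, 0, 0, 4.5, -0.4, 3, 0, 0, 4.5, -0.4, 3, 0, 0, 4.5, -0.4, 3, 0, 0, 4.5, -0.4, 3, 0, 0, 4.5, -0.4, 3, 0, 0, 4.5, 0, 0, 0, 0, 4.5, 0, 0, 0, 0, 4.5]
}}

```text
t: 24.82
tool_pos: [0.4005, -0.573, 0.2272]
eef_rot: [-0.001, 0.992, 0.122, -0.001]
wrist_force: [-0.7, 0.4, -0.0]
opening: 0.0453
grasp_force: 0.0
```

```bash
cat > check.py <<'E'
from h import *
ims={c:robot.capture(c) for c in("top","scene")}
B={"round_large":(.4347,-.110),"round_small":(.563,.4039),"oval":(.6327,.1493),"square":(.3681,-.2717)}
for s,(x,y) in B.items():
    # basket + lid as one body: rim plate at 52..60 mm over the basket walls
    P=np.array([[x,y,.055]]); sd={c:project(c,P)[0] for c in ims}
    try:
        v,e=pose("lid_"+s,{"top":sd["top"]},ims,[x,y,.044]); 
        import h; L=model("lid_"+s)+[0,0,.044]; M=np.vstack([model("basket_"+s),L]); old=h.model; h.model=lambda n:M
        v2,e2=pose("lid_"+s,sd,ims,[x,y,0]); h.model=old
        print(s,"body",(v2[:3]*1000).round(1),"yaw %.1f"%np.degrees(v2[3]),"rms %.2f"%e2)
    except Exception as ex: print(s,ex)
cv2.imwrite("pics/f_top.png",cv2.resize(ims["top"][120:320,150:510],(792,440),interpolation=cv2.INTER_CUBIC)[:,:,::-1])
cv2.imwrite("pics/f_scene.png",cv2.resize(ims["scene"][60:390,180:500],(576,594),interpolation=cv2.INTER_CUBIC)[:,:,::-1])
E
python3 check.py
```

```text
round_large body [ 4.350e+02 -1.102e+02  2.000e-01] yaw 12.6 rms 0.28
round_small body [ 5.628e+02  4.052e+02 -3.000e-01] yaw 33.9 rms 0.44
oval body [6.319e+02 1.495e+02 3.000e-01] yaw 99.5 rms 0.52
square body [ 360.2 -281.9  -11.9] yaw 21.7 rms 2.69
```

View pics/f_top.png

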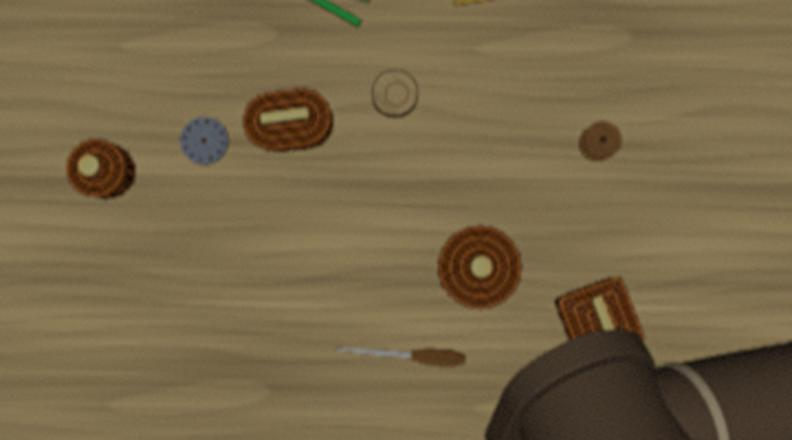

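View pics/f_scene.png

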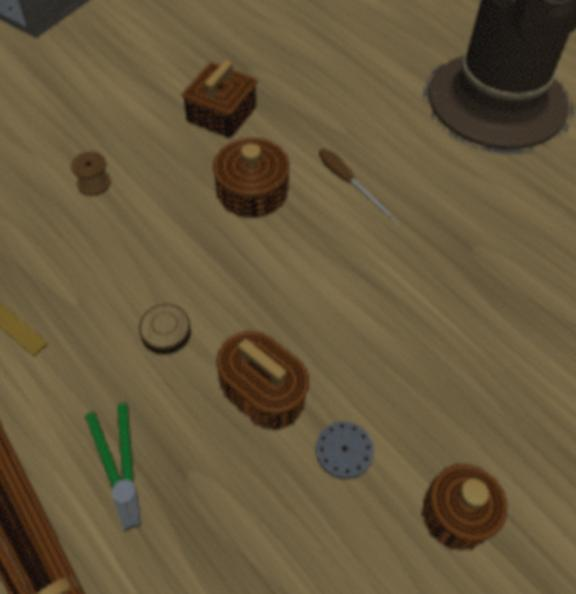

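All four lids look seated on their own baskets. The arm hides part of the square one in the top view at (600,350). I'll clear it and triangulate the pale handles to check seated height and level.

Emit:
{"api": "drive_tool", "payload": {
  "deltas": [-3, 0.6, 0, 0, 4.5, -3, 0.6, 0, 0, 4.5, -3, 0.6, 0, 0, 4.5, -3, 0.6, 0, 0, 4.5, -3, 0.6, 0, 0, 4.5, -3, 0.6, 0, 0, 4.5, -3, 0.6, 0, 0, 4.5, -3, 0.6, 0, 0, 4.5, -3, 0.6, 0, 0, 4.5, 0, 0, 0, 0, 4.5, 0, 0, 0, 0, 4.5]
}}

```text
t: 25.83
tool_pos: [0.1519, -0.6894, 0.2291]
eef_rot: [-0.0, 0.993, 0.122, 0.0]
wrist_force: [0.5, 0.3, -0.2]
opening: 0.0452
grasp_force: 0.0
```

```bash
cat >> check.py <<'E'
print("knob/bar tops (expect z ~88)")
for s,(x,y) in B.items():
    uv={}
    for c in ims:
        f=cv2.resize(ims[c],None,fx=4,fy=4,interpolation=cv2.INTER_CUBIC).astype(float)
        g=project(c,np.array([[x,y,.088]]))[0]; m=((f[:,:,0]>130)&(f[:,:,1]/(f[:,:,0]+1)>.75)).astype(np.uint8)
        w=np.zeros_like(m); cv2.circle(w,tuple(((g+.5)*4).astype(int)),48,1,-1); n,l,st,ce=cv2.connectedComponentsWithStats(m*w)
        if n<2: print(s,c,"none"); continue
        k=1+np.argmax(st[1:,4]); uv[c]=(ce[k]+.5)/4-.5
        p=np.argwhere(l==k)[:,::-1]; dx,dy=np.linalg.svd(p-p.mean(0),full_matrices=False)[2][0]
        if c=="top": a=onplane(c,uv[c],.088); b=onplane(c,uv[c]+[8*dx,8*dy],.088); yaw=np.degrees(np.arctan2(*(b-a)[[1,0]]))%180
    if len(uv)==2:
        P=[robot.camera_params(c) for c in uv]; K=[np.array([[p["fx"],0,p["cx"]],[0,p["fy"],p["cy"]],[0,0,1]])@np.c_[p["R"],p["t"]] for p in P]
        X=cv2.triangulatePoints(K[0],K[1],*[u.reshape(2,1) for u in uv.values()]); X=X[:3,0]/X[3]
        print(s,"handle-basket mm",((X-[x,y,0])*1000).round(1),"bar yaw %.0f"%yaw)
E
python3 check.py
```

```text
round_large body [ 435.1 -110.1    0.5] yaw 4.6 rms 0.27
round_small time passes only in moves, steps and waits
oval body [6.318e+02 1.495e+02 3.000e-01] yaw 99.6 rms 0.54
square body [ 367.2 -272.1   -1.2] yaw 21.6 rms 0.45
knob/bar tops (expect z ~88)
round_large handle-basket mm [ 0.6 -0.1 87. ] bar yaw 176
round_small handle-basket mm [ 0.1  2.  86.4] bar yaw 74
oval handle-basket mm [-0.9  0.1 87.6] bar yaw 98
square handle-basket mm [-0.2  0.8 87. ] bar yaw 21
```

View pics/f_top.png

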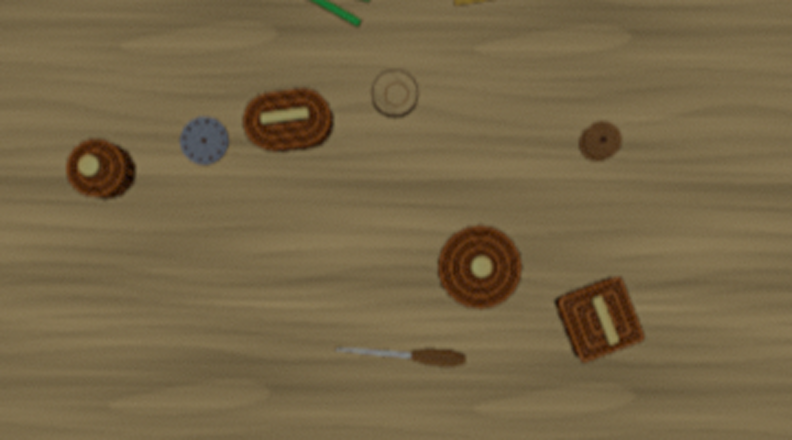

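All four lids are seated on the right baskets. Handle tops measure 86–88 mm (88 expected), centring is within 2 mm, yaws match (98°/98° and 21°/21°), and the baskets haven't moved. I'm handing it in.

```bash
python3 -c "
from plant import robot
print(robot.sign_off())"
```

```text
the job is handed in; nothing more can be done
None
```

All four lids are seated on their own baskets, flat and square with the baskets unmoved, and the job was handed in at about 26 s of the 120 s allowed; sign-off gave no verdict.

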